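# Weigh the drying cartridge on the spring scale

### The arm

A 6-joint arm with a two-finger parallel gripper is mounted at the origin on the work surface. World frame = base frame: x ahead of the robot, y to its left, z up, the work surface at z = 0. Lengths are in m, angles in rad, forces in N, time in s.
With the tool pointing down it reaches from about 0.425 to 0.95 m from the base axis. Payload 14.7 kg.
Tool frame: the origin (TCP) lies between the finger pads; the fingertips stand 8 mm ahead of it and the grasp point (between the pads) lies 11 mm behind it; z points along the fingers, y is the line along which they close (so a half turn about z gives the same grasp; the last joint's range is limited). The gripper opens to 85 mm and grips with 20 to 120 N. Pads are 22 mm wide; open, the fingers measure 114 mm over their backs; the gripper's body (76 mm by 85 mm) begins 54 mm behind the grasp point. The pads swing forward as they close: fully open they stand 13 mm farther back than shut.
Start: joints at [1.183, 0.48, 1.596, -0, 1.065, -0.047], TCP at [0.217, 0.613, 0.239] pointing down, gripper open.
Joint ranges: [-2.75, 2.75], [-0.82, 2.05], [0.23, 2.67], [-1.56, 4.7], [0.09, 2.69], [-2.92, 2.92]. Speed limits (rad/s): [1.89, 1.89, 2.39, 3.01, 3.01, 3.01].

### API

Orientations are given as [roll, pitch, yaw] about the fixed x, y, z axes, in that order (R = Rz(yaw) Ry(pitch) Rx(roll)).
In Python, from station import robot gives the robot as it stands.
- The arm moves only by the tool arm_command, never from a script. Its arguments are lists of equal length, an entry for each row: "xyz": the shift along the tool's x, y, z in mm, a list of three; "twist": the turn, a rotation vector about the tool's x, y, z in rad, a list of three; "claw": the finger opening in mm, from 0 to 85.4. A call has exactly 5 rows; each row shifts and turns the commanded pose from where the row before left it, along the tool's axes as they then stand; what a row does not reach is not made up. A row lasts 1/8 s, in which the tool goes at most 62.5 mm and 10.7 degrees, less where a joint would pass 70% of its speed; a pose out of reach is approached as far as the arm can. A call with a gripper value outside its range is refused whole. The fingers move at their own pace and stop on an object; the grip force is fixed at half the most. Time passes only in rows, so rows that do not move let the fingers close, or fill a call up. It gives the time, the measured TCP pose, the force, the opening and the grip force at its end, in the units of the state.
- robot.get_obs(): the state, without advancing time (a new reading comes with each control period).
- robot.get_image(name): name is "side" or "top" or "wrist"; returns a dict with "image" (420x560x3 uint8, blue, green, red), "z_map" (420x560 float32, m along the optical axis (not along the pixel's ray), 0 where there is no reading), "K" (3x3 intrinsics, pixels), "pose" (4x4, takes a point from camera to world coordinates). Camera axes: x right, y down, z forward; pixel columns grow to the right and rows downward; lengths in m; the calibration is good to about 2 mm. A picture is of the moment at which its call begins.
- robot.finish_job(): hands the job in; it is judged then, once.
Trained networks look in a picture, given as the dict that the camera call returned (one of the last four; its "shot" number tells which), for a name from the list of things; names that differ only in an ending like _2 or _b are one class to them, and where a whole thing is asked for, a point or a joint stands for the part that bears it (a point fixed in the world has none). Each returns a list of dicts, best first, with "p" (0 to 1); they miss things now and then, are a little off and sometimes report something else, mostly with a low value. They report only what shows in the picture. A call takes as long as a camera call.
- robot.recognise(picture, thing): "bbox" ([centre column, centre row, width, height] in pixels, round what is visible of it).
- robot.spot_point(picture, thing): "location" ([column, row] in pixels: a listed point, or the origin of a listed thing).
The state is a dict: "t": time; "q": joint angles; "dq": joint speeds; "tau": joint torques, N m; "ee_pos": TCP position; "eef_rot": TCP orientation; "force": force on the tool from outside, world axes, zero at the start; "moment": the same for the moment, N m; "opening": opening from 0.0 (shut) to 1.0 (fully open); "grasp_force": force on a finger pad.
Only numpy, scipy, OpenCV 4.12 (cv2) and the standard library are available. Lean on these libraries where they do the work, as an engineer would, in place of code of your own. Each camera call takes 0.05 s, during which the arm holds its last target. There are 200 camera calls.

### The job

Weigh the drying cartridge: lift it by its orange grip out of the grey holder, hang it by the bar of its bail in the hook of the spring scale, and ease its weight onto the spring slowly, letting go only once the scale carries all of it, so that the pointer never jumps and never reaches the red end mark. Leave the cartridge hanging upright and still; do not push or knock the scale hard, and leave the other things on the table where they are.

Things in the scene. Friction and masses are not known exactly. Their poses are not given: they have to be found in the camera images.
- cartridge_grip (a point): Centre of the orange square grip (20 x 20, 40 high) on top of the drying cartridge, 181 above its underside. y lies along the bail's bar, z up. Pinch it across y to keep the fingers clear of the hook. It has 4 of free play up its stem: lifted, it first rises 4 (bearing only its own 0.3 N), then carries the cartridge; once the scale carries all, a hand going up to 4 lower feels no load.
- cartridge_bar (a point): Middle of the bail's level bar (round, 8 thick, along y, 60 between the two upright legs), 33 straight below the grip's centre when the grip is down (37 while it is carried) and 148 above the cartridge's underside. The open window below it reaches 54 down to the lid. Same axes as the grip.
- cartridge_center (a point): Centre of the drying cartridge's body, 45 above its underside: an upright steel cylinder 72 wide over its lid and 90 high, with a blue band. Same axes; fore and aft are alike, so a half turn about z changes nothing. Its weight is not known: between 2.6 and 9.2 N.
- stand: Grey round holder (92 wide, 26 high, fixed) in which the cartridge stands at the start, its underside 8 above the table; 5 mm slack all round the cartridge. Origin under its middle on the table.
- scale: Spring scale, fixed on the table: dark base plate 240 x 110 and 12 thick, reaching 75 from the origin towards -x and 165 towards +x, grey column (52 wide, 300 high, brass cap to 310) whose near face is 107 from the hook's seat in +x of the scale. Origin on the table straight below the hook's seat, z up, x from the hook's open tip towards the column, so that the hook points along -x.
- hook_seat (a point): Where the centre of the bail's bar comes to rest in the hook, 258 above the table when empty; it moves down with the hook. The hook is an 8 thick yellow wire in the scale's x-z plane: level for 10 to either side of the seat, then towards -x rising to its tip 27 away, whose top is 18 above the seat; towards +x it rises 12 and runs to the column. Its underside is 12 below the seat. Axes as the scale's.
- hook (a joint): How far the hook and red pointer are pulled down from the empty position, m (0 = empty, grows downward). Spring 130 N/m, lightly damped (4 N per m/s), so the cartridge settles at its weight / 130: about 0.020 to 0.071, different each time. The reading is spoiled when the hook moves faster than 0.04 m/s. The red end mark is at 0.080, the stop at 0.085.
- multimeter: Bystander: flat yellow and black multimeter, 156 x 81 x 34; origin under its middle
- tee: Bystander: brass pipe tee lying down, 70 long, 32 high; origin under its middle
- gauge: Bystander: round dial gauge lying face up, 62 across, 27 high, brass stub; origin under its middle
- jar: Bystander: amber jar with white cap, 72 wide, 100 high; origin under its middle
- wrench: Bystander: steel wrench lying flat; origin under its middle
- bottle: Bystander: white bottle, blue cap, 66 wide, 170 high; origin under its middle

How it is judged:
By the outcome, as a careful person would: the job done as asked, in the order asked, and still so for the second after the job is handed in, with the robot touching nothing.
It also fails if it takes over 72 s, if anything falls off the work surface, if the arm or the gripper's body presses on something with over 40 N, if the wrist force passes 120 N, or if a joint passes its speed limit or range.

## Working session

There is one attempt and no reset: what is moved stays moved. The work goes in short steps, Python scripts to look and compute and a tool call to move; the robot and the scene stay as the last step left them, time stands still between calls to the robot, and variables do not carry over. Pictures are saved under pics/ and viewed, at most 12 in all, crops included, and the job is handed in when it is done.

Besides the shell and the picture viewer there is one more tool, called after "Request:" in YAML: its name, and indented under it one key for each argument. arm_command: Moves the arm, as the interface text tells. Its arguments: {"type":"object","properties":{"xyz":{"type":"array"},"twist":{"type":"array"},"claw":{"type":"array"}},"required":["xyz","twist","claw"]}

```bash
mkdir -p pics
cat > h.py <<'E'
import numpy as np, cv2
from station import robot
def ray(p,uv):
    d=np.linalg.inv(p["K"])@[uv[0],uv[1],1]; T=np.array(p["pose"]); return T[:3,3],T[:3,:3]@d
def atz(p,uv):
    z=p["z_map"];u,v=int(round(uv[0])),int(round(uv[1]));w=z[max(0,v-2):v+3,max(0,u-2):u+3];w=w[w>0]
    o,d=ray(p,uv); return o+d*np.median(w) if len(w) else None
def tri(a,ua,b,ub):
    o1,d1=ray(a,ua);o2,d2=ray(b,ub);d1/=np.linalg.norm(d1);d2/=np.linalg.norm(d2)
    s=np.linalg.lstsq(np.c_[d1,-d2],o2-o1,rcond=None)[0]
    p1=o1+s[0]*d1;p2=o2+s[1]*d2; return (p1+p2)/2,np.linalg.norm(p1-p2)
def cloud(p):
    h,w=p["z_map"].shape;v,u=np.mgrid[:h,:w];z=p["z_map"];K=p["K"]
    c=np.stack([(u-K[0][2])/K[0][0]*z,(v-K[1][2])/K[1][1]*z,z],-1)
    T=np.array(p["pose"]);return c@T[:3,:3].T+T[:3,3]
E
python3 - <<'E'
from h import *
np.set_printoptions(precision=4,suppress=True)
P={n:robot.get_image(n) for n in("side","top","wrist")}
im=[]
for n,p in P.items(): cv2.imwrite(f"pics/{n}0.png",p["image"])
cv2.imwrite("pics/both.png",cv2.resize(np.hstack([P["side"]["image"],P["top"]["image"]]),(800,300)))
L={}
for t in["cartridge_grip","cartridge_bar","cartridge_center","stand","scale","hook_seat","multimeter","tee","gauge","jar","wrench","bottle"]:
    for n,p in P.items():
        r=robot.spot_point(p,t)
        for k in r[:2]:
            if k["p"]<.3: continue
            print(t,n,round(k["p"],2),np.round(k["location"],1),atz(p,k["location"]))
        if r and r[0]["p"]>.4:L[t,n]=r[0]["location"]
    for a,b in(("side","top"),("side","wrist"),("top","wrist")):
        if(t,a)in L and(t,b)in L: print("   TRI",a,b,*tri(P[a],L[t,a],P[b],L[t,b]))
print(robot.get_obs())
E
```

```text
cartridge_grip side 0.67 [301.7 266. ] [ 0.4624 -0.2384  0.1975]
cartridge_grip side 0.6 [184.5 192.9] [0.5128 0.4932 0.0031]
cartridge_grip top 0.62 [341.2 242. ] [ 0.484  -0.2494  0.1001]
   TRI side top [ 0.4783 -0.2326  0.1835] 0.014942455745192013
cartridge_bar side 0.82 [303.8 272.2] [ 0.4652 -0.244   0.1781]
cartridge_bar top 0.54 [340.  243.3] [ 0.479  -0.2446  0.1012]
   TRI side top [ 0.4775 -0.2345  0.1624] 0.004333724990601928
cartridge_center side 0.92 [298.1 301.9] [ 0.442  -0.2517  0.0898]
cartridge_center top 0.56 [332.  240.9] [ 0.4884 -0.2144  0.0952]
   TRI side top [ 0.4831 -0.2185  0.0282] 0.013750303538802288
stand side 0.78 [302.6 315.3] [ 0.4501 -0.2625  0.0391]
stand top 0.73 [331.9 244.1] [ 0.476  -0.2136  0.0971]
   TRI side top [ 0.4778 -0.2298 -0.0163] 0.006537021085886708
scale side 0.69 [208.5 218.5] [0.4955 0.287  0.0094]
scale top 0.75 [210.5 237. ] [0.5061 0.2695 0.0119]
   TRI side top [0.4984 0.2733 0.017 ] 0.01765860970873973
hook_seat side 0.49 [199.1 160.7] [0.4911 0.287  0.2503]
hook_seat top 0.53 [196.7 236.8] [0.5071 0.3256 0.0123]
   TRI sid
[... 839 characters left out ...]
12  0.026 ]
   TRI side top [ 0.4188 -0.4965  0.0026] 0.004096197316154265
bottle side 0.67 [181.1 191. ] [0.503  0.4994 0.0132]
bottle top 0.6 [151.3 233.9] [0.5183 0.4903 0.0868]
   TRI side top [ 0.5155  0.5162 -0.001 ] 0.009843784536473953
{'t': 1.95, 'q': array([ 1.1834,  0.4802,  1.5963, -0.    ,  1.0651, -0.0466]), 'dq': array([ 0.0012,  0.0005, -0.0003,  0.0002, -0.0008, -0.0013]), 'tau': array([ -0.0034, -95.046 , -43.0652,  -0.0005,   0.001 ,   0.0001]), 'ee_pos': array([0.2172, 0.6126, 0.2393]), 'eef_rot': array([-3.1415,  0.    ,  2.8008]), 'force': array([ 0.7284,  0.0385, -0.3034]), 'moment': array([-0.0102,  0.0404, -0.0561]), 'grasp_force': 0.0, 'opening': 0.9997830527020145}
```

View pics/side0.png

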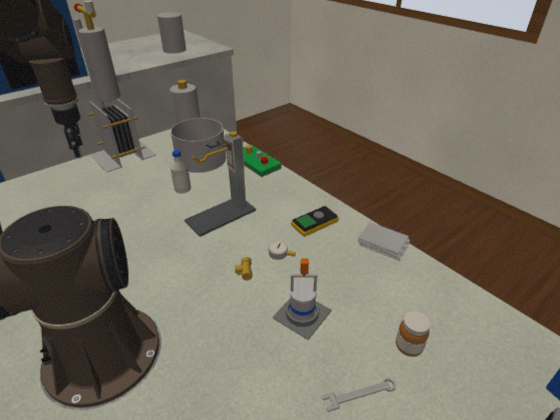

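View pics/top0.png

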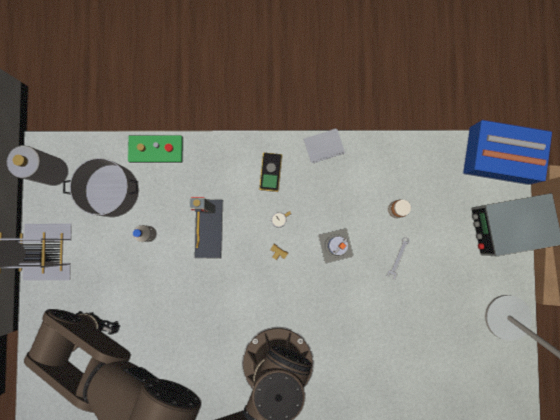

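The side view shows the scale column at (237,170), the hook tip near (197,158) and the cartridge at (302,295) with its grip at (304,267). In the top view the hook wire is at (198,230), the column cap at (197,203) and the grip at (342,245). Next I'll fit the geometry from depth.

Run:
```python
from h import *
np.set_printoptions(precision=4,suppress=True)
out=[]
for n in("side","top"):
    p=robot.get_image(n);c=cloud(p);im=p["image"];hsv=cv2.cvtColor(im,cv2.COLOR_BGR2HSV).astype(int)
    X,Y,Z=c[...,0],c[...,1],c[...,2];ok=p["z_map"]>0
    near=ok&(abs(X-.478)<.08)&(abs(Y+.235)<.08)
    g=near&(hsv[...,0]<14)&(hsv[...,1]>150)&(Z>.14)
    q=c[g];print(n,"orange",len(q),q.mean(0),q.min(0),q.max(0), np.argwhere(g).mean(0)[::-1])
    b=near&~g&(Z>.125)&(Z<.175);q=c[b];print(" bail",len(q))
    if len(q)>3:
        m=q.mean(0);w,V=np.linalg.eigh(np.cov(q[:,:2].T));print(m,V[:,1],np.sqrt(w),q.min(0),q.max(0))
    s=near&(Z<.03)&(Z>.0015)&(hsv[...,2]<150)
    q=c[s];print(" stand/mat",len(q),cv2.minAreaRect((q[:,:2]*1000).astype(np.float32)) if len(q)>3 else'')
    s=ok&(abs(X-.53)<.2)&(abs(Y-.28)<.12)&(Z>.006)&(Z<.02)&(hsv[...,2]<110)
    q=c[s];print(" base",len(q),cv2.minAreaRect((q[:,:2]*1000).astype(np.float32)))
    s=ok&(abs(X-.55)<.2)&(abs(Y-.28)<.12)&(Z>.285)
    q=c[s];print(" coltop",len(q),q.mean(0),q.min(0),q.max(0))
    s=ok&(abs(X-.53)<.2)&(abs(Y-.28)<.12)&(Z>.22)&(hsv[...,0]>14)&(hsv[...,0]<35)&(hsv[...,1]>120)
    q=c[s];print(" hook",len(q));print(np.c_[q,np.argwhere(s)[:,::-1]][np.argsort(q[:,0])][::6])
    u0,v0,u1,v1=(170,120,320,340) if n=="side" else (180,180,370,270)
    out.append(im[v0:v1,u0:u1])
s,t=out
cv2.imwrite("pics/c1.png",np.hstack([cv2.resize(s,(375,550),interpolation=2),cv2.copyMakeBorder(cv2.resize(t,(420,200),interpolation=2),0,350,0,0,0)]))
```

```text
side orange 102 [ 0.4673 -0.2411  0.1967] [ 0.4595 -0.2493  0.1716] [ 0.4812 -0.2254  0.2107] [303.8922 265.8725]
 bail 135
[ 0.4723 -0.2399  0.1522] [-0.7647  0.6444] [0.0026 0.0236] [ 0.4449 -0.2609  0.125 ] [ 0.4988 -0.2159  0.1737]
 stand/mat 1026 ((472.958251953125, -236.31680297851562), (124.86433410644531, 124.05679321289062), 14.14673900604248)
 base 1139 ((542.1395263671875, 280.1432189941406), (114.90640258789062, 241.5002899169922), 88.5431900024414)
 coltop 145 [0.6168 0.2697 0.298 ] [0.6013 0.2498 0.2851] [0.6417 0.3028 0.3122]
 hook 108
[[  0.4685   0.2812   0.2713 193.     158.    ]
 [  0.473    0.2774   0.2676 195.     159.    ]
 [  0.4815   0.2817   0.2588 197.     160.    ]
 [  0.4902   0.2793   0.253  200.     161.    ]
 [  0.5044   0.2785   0.2516 204.     160.    ]
 [  0.5123   0.2838   0.2575 205.     157.    ]
 [  0.5175   0.2802   0.2571 207.     157.    ]
 [  0.5279   0.2777   0.2618 210.     155.    ]
 [  0.5415   0.281    0.2628 213.     153.    ]
 [  0.5506   0.2768   0.265  216.     152.    ]
 [  0.5626   0.2776   0.264  219.     151.    ]
 [  0.5726   0.
[... 799 characters left out ...]
.6202 0.2752 0.2993] [0.5935 0.2506 0.2855] [0.6428 0.3022 0.3167]
 hook 76
[[  0.4686   0.2799   0.2738 197.     247.    ]
 [  0.4825   0.2836   0.2526 197.     243.    ]
 [  0.5037   0.2799   0.2548 198.     237.    ]
 [  0.5176   0.2778   0.2676 198.     233.    ]
 [  0.5284   0.2832   0.2573 197.     230.    ]
 [  0.5387   0.2819   0.2652 197.     227.    ]
 [  0.5528   0.2782   0.2671 198.     223.    ]
 [  0.5738   0.2781   0.2684 198.     217.    ]
 [  0.5846   0.2751   0.2655 199.     214.    ]
 [  0.6157   0.2704   0.3167 198.     204.    ]
 [  0.6196   0.2747   0.3117 197.     203.    ]
 [  0.6237   0.2861   0.3052 194.     202.    ]
 [  0.6272   0.2727   0.3034 198.     201.    ]]
```

View pics/c1.png

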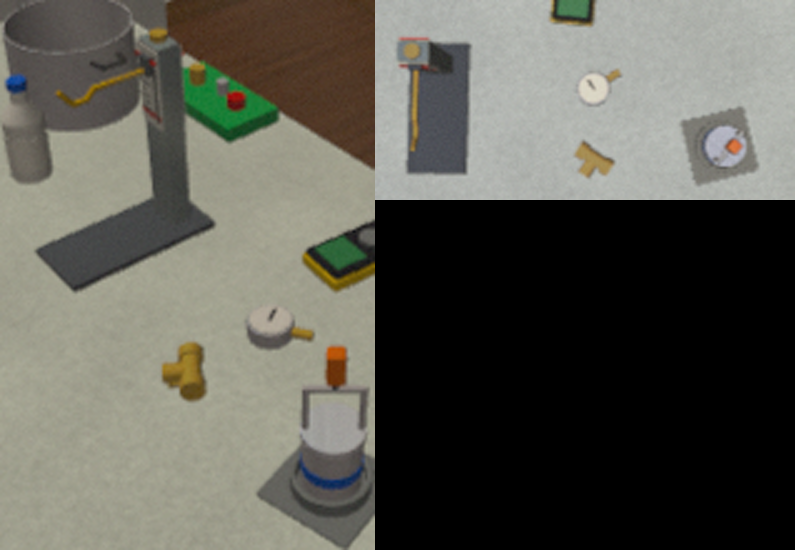

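The crops show the hook opening towards world -x at about (0.497, 0.280), the scale's yaw at about -1.6°, and the bail bar running along about -40°. I'll rise first, then go over the scale.

Request:
arm_command:
  xyz:
    - [0, 0, -44]
    - [0, 0, -44]
    - [0, 0, -44]
    - [0, 0, -44]
    - [0, 0, -44]
  twist:
    - [0, 0, 0.18]
    - [0, 0, 0.18]
    - [0, 0, 0.18]
    - [0, 0, 0.18]
    - [0, 0, 0.18]
  claw: [85, 85, 85, 85, 85]

```text
t: 2.68
ee_pos: [0.2171, 0.6124, 0.4609]
eef_rot: [3.141, -0.0, 1.895]
force: [0.2, 0.1, -1.0]
opening: 0.992
grasp_force: 0.0
```

```bash
cat >> h.py <<'E'
def plan(goal,yaw=None):
    "total shift in present tool axes (mm) and twist z (rad) to world goal, tool down"
    o=robot.get_obs();p=o["ee_pos"];r=o["eef_rot"]
    from scipy.spatial.transform import Rotation as R
    M=R.from_euler("xyz",r).as_matrix()
    print("pos",p,"rot",r,"F",o["force"],"open",o["opening"],"t",o["t"])
    print("shift",1000*M.T@(np.array(goal)-p), "twist",None if yaw is None else (r[2]-yaw+np.pi)%(2*np.pi)-np.pi)
E
python3 - <<'E'
from h import *
np.set_printoptions(precision=4,suppress=True)
plan([.43,.28,.46],.866)
p=robot.get_image("wrist");T=np.array(p["pose"]);print(T,p["K"][0])
from scipy.spatial.transform import Rotation as R
o=robot.get_obs();M=R.from_euler("xyz",o["eef_rot"]).as_matrix();print(M.T@(T[:3,3]-o["ee_pos"]),M.T@T[:3,:3])
E
```

```text
pos [0.2171 0.6124 0.4609] rot [ 3.1414 -0.0002  1.8949] F [ 0.2232  0.1175 -0.9964] open 0.9917882020483832 t 2.675
shift [-382.8982   95.916     0.8344] twist 1.0289034821537584
[[ 0.9476  0.3082  0.0838  0.1962]
 [ 0.3194 -0.9148 -0.2473  0.6763]
 [ 0.0004  0.2611 -0.9653  0.5958]
 [ 0.      0.      0.      1.    ]] [296.26     0.     282.3984]
[ 0.067  -0.0004 -0.1283] [[ 0.0114 -0.9637 -0.2667]
 [ 0.9999  0.0122 -0.0013]
 [ 0.0046 -0.2666  0.9638]]
```

Request:
arm_command:
  xyz:
    - [-54, 13.5, 0]
    - [-54, 13.5, 0]
    - [-54, 13.5, 0]
    - [-54, 13.5, 0]
    - [-54, 13.5, 0]
  twist:
    - [0, 0, 0]
    - [0, 0, 0]
    - [0, 0, 0]
    - [0, 0, 0]
    - [0, 0, 0]
  claw: [85, 85, 85, 85, 85]

```text
t: 3.35
ee_pos: [0.3692, 0.3774, 0.4593]
eef_rot: [3.141, -0.0, 1.902]
force: [0.2, 0.5, -0.1]
opening: 0.995
grasp_force: 0.0
```

Request:
arm_command:
  xyz:
    - [-54, 13.5, 0]
    - [-54, 13.5, 0]
    - [-54, 13.5, 0]
    - [0, 0, 0]
    - [0, 0, 0]
  twist:
    - [0, 0, 0]
    - [0, 0, 0]
    - [0, 0, 0]
    - [0, 0, 0.18]
    - [0, 0, 0.18]
  claw: [85, 85, 85, 85, 85]

```text
t: 3.98
ee_pos: [0.4598, 0.238, 0.4591]
eef_rot: [-3.142, -0.0, 1.534]
force: [-0.3, 0.3, 0.2]
opening: 0.994
grasp_force: 0.0
```

Run:
```python
from h import *
np.set_printoptions(precision=4,suppress=True)
p=robot.get_image("wrist");s=robot.get_image("side")
for t in("hook_seat","scale"):
    a=robot.spot_point(p,t);b=robot.spot_point(s,t)
    print(t,[(round(k["p"],2),k["location"],atz(p,k["location"])) for k in a[:2]])
    if a and b:print(tri(p,a[0]["location"],s,b[0]["location"]))
c=cloud(p);hsv=cv2.cvtColor(p["image"],cv2.COLOR_BGR2HSV);X,Y,Z=c[...,0],c[...,1],c[...,2]
m=(abs(X-.53)<.08)&(abs(Y-.28)<.04)&(Z>.22)&(Z<.29)&(hsv[...,1]>110)&(hsv[...,0]<35)
q=c[m];print(len(q))
for x in np.arange(.455,.61,.01):
    r=q[abs(q[:,0]-x)<.005]
    if len(r):print(round(x,3),np.median(r[:,1]),np.percentile(r[:,2],80),len(r))
print(np.polyfit(q[:,0]-.497,q[:,1],1))
cv2.imwrite("pics/w1.png",p["image"])
plan([.471,-.239,.40],.866)
```

```text
hook_seat [(0.83, [310.8, 150.0], array([0.4936, 0.2814, 0.2536]))]
(array([0.4922, 0.282 , 0.2536]), np.float64(0.003049096508199592))
scale [(0.71, [305.3, 140.4], array([0.5055, 0.2828, 0.0125]))]
(array([0.5005, 0.2849, 0.0039]), np.float64(0.012100191573160234))
954
0.465 0.28467761269635444 0.2756909209736027 17
0.475 0.28432714178576196 0.2747889122734781 63
0.485 0.28415854365395604 0.26255292234786426 54
0.495 0.28359800100306726 0.2544034236972755 63
0.505 0.2832570563038016 0.25536901125412625 62
0.515 0.28336038083496284 0.26512054440828525 74
0.525 0.2831729115182696 0.2664996137509178 71
0.535 0.282903559232356 0.26649340224136947 62
0.545 0.2825540004023207 0.2662436237108076 66
0.555 0.2821260631218985 0.2664770337445602 62
0.565 0.2818296930062833 0.26646630560537693 68
0.575 0.28237451347933074 0.2661248776954474 72
0.585 0.28161221798730784 0.2665987477492284 74
0.595 0.2807864265883678 0.2807605521423814 83
0.605 0.2954471379447883 0.28145686178110924 63
[-0.0153  0.2835]
pos [0.4593 0.2391 0.4593] rot [3.1416 0.     1.5451] F [-1.1577  0.5378 -1.178 ] open 0.993147956666997 t 4.275
shift [-477.6411   23.9958   59.2765] twist 0.6790871708437947
```

View pics/w1.png

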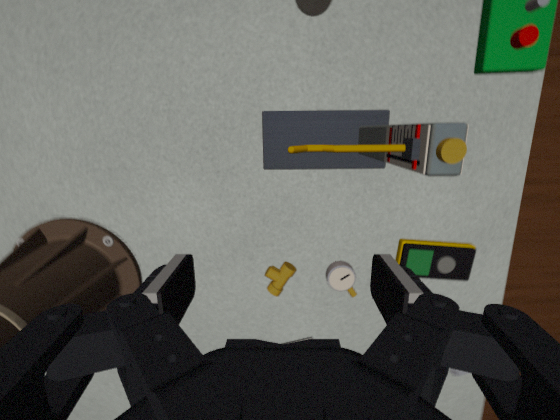

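The wrist view shows the hook wire from its tip at (292,150) to the column at about (400,148). That puts the seat at about (0.497, 0.282, 0.258) with a yaw of about -1.2°. Now to the cartridge.

Request:
arm_command:
  xyz:
    - [-56, 1, 0]
    - [-56, 1, 0]
    - [-56, 1, 0]
    - [-56, 1, 0]
    - [-56, 1, 0]
  twist:
    - [0, 0, 0]
    - [0, 0, 0]
    - [0, 0, 0]
    - [0, 0, 0]
    - [0, 0, 0]
  claw: [85, 85, 85, 85, 85]

```text
t: 4.9
ee_pos: [0.4557, -0.0426, 0.4595]
eef_rot: [3.141, 0.0, 1.544]
force: [2.0, 0.4, -0.9]
opening: 0.998
grasp_force: 0.0
```

Request:
arm_command:
  xyz:
    - [-56, 1, 20]
    - [-56, 1, 20]
    - [-56, 1, 20]
    - [-56, 1, 20]
    - [0, 0, 0]
  twist:
    - [0, 0, 0]
    - [0, 0, 0]
    - [0, 0, 0]
    - [0, 0, 0.18]
    - [0, 0, 0.18]
  claw: [85, 85, 85, 85, 85]

```text
t: 5.52
ee_pos: [0.4524, -0.268, 0.3773]
eef_rot: [-3.139, 0.0, 1.175]
force: [0.2, -0.2, 0.2]
opening: 0.996
grasp_force: 0.0
```

Request:
arm_command:
  xyz:
    - [0, 0, 0]
    - [0, 0, 0]
    - [0, 0, 0]
    - [0, 0, 0]
    - [0, 0, 0]
  twist:
    - [0, 0, 0.16]
    - [0, 0, 0.15]
    - [0, 0, 0]
    - [0, 0, 0]
    - [0, 0, 0]
  claw: [85, 85, 85, 85, 85]

```text
t: 6.15
ee_pos: [0.4533, -0.265, 0.3793]
eef_rot: [3.142, 0.0, 0.874]
force: [-0.1, 0.5, -0.2]
opening: 0.993
grasp_force: 0.0
```

```bash
cat > cart.py <<'E'
from h import *
np.set_printoptions(precision=4,suppress=True)
p=robot.get_image("wrist");s=robot.get_image("side")
for t in("cartridge_grip","cartridge_bar"):
    a=robot.spot_point(p,t);b=robot.spot_point(s,t)
    print(t,[(round(k["p"],2),k["location"],atz(p,k["location"])) for k in a[:2]])
    if a and b:print(tri(p,a[0]["location"],s,b[0]["location"]))
c=cloud(p);hsv=cv2.cvtColor(p["image"],cv2.COLOR_BGR2HSV).astype(int);X,Y,Z=c[...,0],c[...,1],c[...,2]
near=(abs(X-.475)<.06)&(abs(Y+.238)<.06)&(p["z_map"]>0)
g=near&(hsv[...,0]<14)&(hsv[...,1]>150)&(Z>.13)
q=c[g];zt=np.percentile(q[:,2],95);t=q[q[:,2]>zt-.004];print("top z",zt,len(t),cv2.minAreaRect((t[:,:2]*1000).astype(np.float32)))
b=near&~g&(Z>.146)&(Z<.172);q=c[b]
r=cv2.minAreaRect((q[:,:2]*1000).astype(np.float32));w,V=np.linalg.eigh(np.cov(q[:,:2].T))
print("bail",len(q),r,np.degrees(np.arctan(V[1,1]/V[0,1])),np.percentile(q[:,2],[50,95]))
cv2.imwrite("pics/w2.png",p["image"])
plan([.471,-.239,.36],.866)
E
python3 cart.py
```

```text
cartridge_grip [(0.56, [280.8, 156.4], array([ 0.4774, -0.2326,  0.2097]))]
(array([ 0.4719, -0.2303,  0.185 ]), np.float64(0.011117167343274595))
cartridge_bar [(0.59, [277.6, 159.3], array([ 0.473 , -0.2328,  0.2093]))]
(array([ 0.4707, -0.2383,  0.1533]), np.float64(0.005302929213554381))
top z 0.47242516407836155 71 ((463.17022705078125, -250.7926788330078), (9.191890716552734, 49.72161102294922), 50.46441650390625)
bail 251 ((471.88916015625, -236.4645233154297), (7.881928443908691, 65.39896392822266), 49.353816986083984) -40.20670420464177 [0.1595 0.1613]
pos [ 0.4533 -0.2651  0.3793] rot [3.1416 0.     0.8713] F [ 0.4728  0.5921 -0.6972] open 0.9939572061124695 t 6.45
shift [31.3956 -3.2556 19.3001] twist 0.005279859343158666
```

View pics/w2.png

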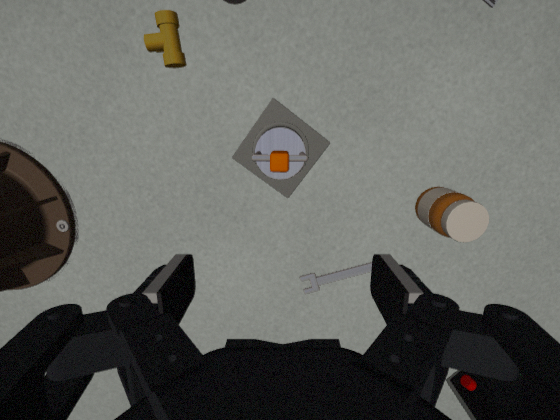

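The wrist view shows the grip at (279,161) and the bail running level from (254,157) to (306,157), so the tool's y axis is already aligned with the bar. Descending.

Request:
arm_command:
  xyz:
    - [33.5, -4, 0]
    - [0, 0, 40]
    - [0, 0, 40]
    - [0, 0, 40]
    - [0, 0, 20]
  twist:
    - [0, 0, 0.005]
    - [0, 0, 0]
    - [0, 0, 0]
    - [0, 0, 0]
    - [0, 0, 0]
  claw: [85, 85, 85, 85, 85]

```text
t: 7.08
ee_pos: [0.471, -0.2364, 0.2373]
eef_rot: [-3.139, 0.0, 0.866]
force: [-1.3, 0.1, 0.9]
opening: 0.996
grasp_force: 0.0
```

Request:
arm_command:
  xyz:
    - [0, 0, 20]
    - [0, 0, 20]
    - [0, 0, 12]
    - [0, 0, 6]
    - [0, 0, 0]
  twist:
    - [0, 0, 0]
    - [0, 0, 0]
    - [0, 0, 0]
    - [0, 0, 0]
    - [0, 0, 0]
  claw: [85, 85, 85, 85, 85]

```text
t: 7.7
ee_pos: [0.4718, -0.2369, 0.1814]
eef_rot: [-3.142, 0.0, 0.866]
force: [1.5, 0.2, 0.0]
opening: 0.998
grasp_force: 0.0
```

Run:
```python
from h import *
np.set_printoptions(precision=4,suppress=True)
p=robot.get_image("wrist");s=robot.get_image("side")
cv2.imwrite("pics/w3.png",np.hstack([p["image"][100:420,80:480],cv2.resize(s["image"][180:340,230:390],(320,320))]))
plan([.472,-.237,.181],.866)
```

```text
pos [ 0.4721 -0.2371  0.1818] rot [ 3.1408 -0.0001  0.8659] F [ 0.2241 -0.093   0.3832] open 0.9960722001934521 t 7.8
shift [-0.0071 -0.1364  0.8345] twist -9.121251585764156e-05
```

View pics/w3.png

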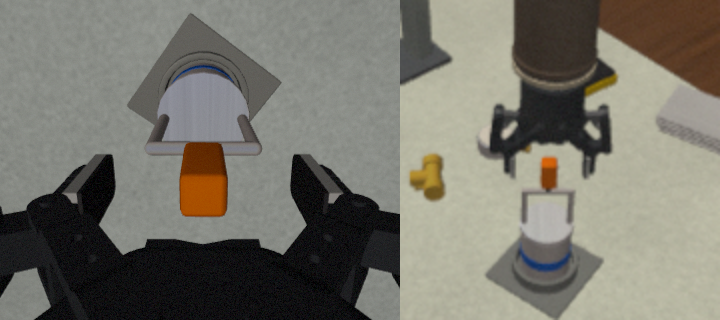

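The grip at (204,180) in the crop sits centred between the fingers and level with the pads. Closing, then a small slow lift.

Request:
arm_command:
  xyz:
    - [0, 0, 0]
    - [0, 0, 0]
    - [0, 0, 0]
    - [0, 0, 0]
    - [0, 0, 0]
  twist:
    - [0, 0, 0]
    - [0, 0, 0]
    - [0, 0, 0]
    - [0, 0, 0]
    - [0, 0, 0]
  claw: [60, 40, 20, 10, 10]

```text
t: 8.43
ee_pos: [0.472, -0.237, 0.1815]
eef_rot: [3.141, -0.0, 0.866]
force: [-0.3, -0.8, 4.0]
opening: 0.22
grasp_force: 59.0
```

Request:
arm_command:
  xyz:
    - [0, 0, 0]
    - [0, 0, 0]
    - [0, 0, 0]
    - [0, 0, 0]
    - [0, 0, 0]
  twist:
    - [0, 0, 0]
    - [0, 0, 0]
    - [0, 0, 0]
    - [0, 0, 0]
    - [0, 0, 0]
  claw: [10, 10, 10, 10, 10]

```text
t: 9.05
ee_pos: [0.472, -0.237, 0.1815]
eef_rot: [3.141, -0.0, 0.866]
force: [0.2, -0.0, 6.2]
opening: 0.227
grasp_force: 59.1
```

Request:
arm_command:
  xyz:
    - [0, 0, -2]
    - [0, 0, -4]
    - [0, 0, -4]
    - [0, 0, -4]
    - [0, 0, -4]
  twist:
    - [0, 0, 0]
    - [0, 0, 0]
    - [0, 0, 0]
    - [0, 0, 0]
    - [0, 0, 0]
  claw: [10, 10, 10, 10, 10]

```text
t: 9.68
ee_pos: [0.4716, -0.2368, 0.1995]
eef_rot: [-3.141, 0.0, 0.866]
force: [-0.5, -0.3, -6.7]
opening: 0.226
grasp_force: 59.6
```

The wrist carries about 6.5 N. Raising, turning to the scale's yaw, then crossing over.

Request:
arm_command:
  xyz:
    - [0, 0, -15]
    - [0, 0, -30]
    - [0, 0, -40]
    - [0, 0, -30]
    - [0, 0, -16]
  twist:
    - [0, 0, 0]
    - [0, 0, 0]
    - [0, 0, 0]
    - [0, 0, 0]
    - [0, 0, 0]
  claw: [10, 10, 10, 10, 10]

```text
t: 10.3
ee_pos: [0.4722, -0.2372, 0.3326]
eef_rot: [3.139, -0.001, 0.866]
force: [-0.2, -0.2, -7.3]
opening: 0.226
grasp_force: 59.7
```

Request:
arm_command:
  xyz:
    - [0, 0, 0]
    - [0, 0, 0]
    - [0, 0, 0]
    - [0, 0, 0]
    - [0, 0, 0]
  twist:
    - [0, 0, 0.1]
    - [0, 0, 0.15]
    - [0, 0, 0.15]
    - [0, 0, 0.15]
    - [0, 0, 0.12]
  claw: [10, 10, 10, 10, 10]

```text
t: 10.92
ee_pos: [0.4714, -0.2367, 0.33]
eef_rot: [-3.141, 0.001, 0.191]
force: [-0.2, 0.2, -7.9]
opening: 0.226
grasp_force: 59.6
```

Request:
arm_command:
  xyz:
    - [0, 0, 0]
    - [0, 0, 0]
    - [0, 0, 0]
    - [0, 0, 0]
    - [0, 0, 0]
  twist:
    - [0, 0, 0.12]
    - [0, 0, 0.098]
    - [0, 0, 0]
    - [0, 0, 0]
    - [0, 0, 0]
  claw: [10, 10, 10, 10, 10]

```text
t: 11.55
ee_pos: [0.4718, -0.2369, 0.3303]
eef_rot: [-3.142, 0.0, -0.021]
force: [-0.2, -0.7, -7.1]
opening: 0.23
grasp_force: 59.6
```

Request:
arm_command:
  xyz:
    - [0, -15, 0]
    - [0, -30, 0]
    - [0, -45, 0]
    - [0, -45, 0]
    - [0, -45, 0]
  twist:
    - [0, 0, 0]
    - [0, 0, 0]
    - [0, 0, 0]
    - [0, 0, 0]
    - [0, 0, 0]
  claw: [10, 10, 10, 10, 10]

```text
t: 12.18
ee_pos: [0.4753, -0.0548, 0.3304]
eef_rot: [-3.141, -0.0, -0.022]
force: [2.1, 0.6, -6.5]
opening: 0.227
grasp_force: 60.2
```

Request:
arm_command:
  xyz:
    - [0, -45, 0]
    - [0, -45, 0]
    - [0, -45, 0]
    - [0, -30, 0]
    - [0, -15, 0]
  twist:
    - [0, 0, 0]
    - [0, 0, 0]
    - [0, 0, 0]
    - [0, 0, 0]
    - [0, 0, 0]
  claw: [10, 10, 10, 10, 10]

```text
t: 12.8
ee_pos: [0.4791, 0.1249, 0.3303]
eef_rot: [-3.142, 0.0, -0.02]
force: [0.7, -2.5, -7.8]
opening: 0.227
grasp_force: 60.5
```

Request:
arm_command:
  xyz:
    - [-12.5, -20, 0]
    - [-20, -40, 0]
    - [-20, -45, 0]
    - [-10, -35, 0]
    - [0, -19, 0]
  twist:
    - [0, 0, 0]
    - [0, 0, 0]
    - [0, 0, 0]
    - [0, 0, 0]
    - [0, 0, 0]
  claw: [10, 10, 10, 10, 10]

```text
t: 13.42
ee_pos: [0.4198, 0.2847, 0.3304]
eef_rot: [3.142, 0.0, -0.02]
force: [3.4, -3.0, -6.9]
opening: 0.223
grasp_force: 60.4
```

Request:
arm_command:
  xyz:
    - [0, 0, 0]
    - [0, 0, 0]
    - [0, 0, 0]
    - [0, 0, 0]
    - [0, 0, 0]
  twist:
    - [0, 0, 0]
    - [0, 0, 0]
    - [0, 0, 0]
    - [0, 0, 0]
    - [0, 0, 0]
  claw: [10, 10, 10, 10, 10]

```text
t: 14.05
ee_pos: [0.421, 0.283, 0.3303]
eef_rot: [3.142, -0.0, -0.023]
force: [0.2, 1.0, -6.3]
opening: 0.226
grasp_force: 60.4
```

```bash
cat > near.py <<'E'
from h import *
import sys
np.set_printoptions(precision=4,suppress=True)
P={n:robot.get_image(n) for n in("side","wrist","top")}
L={}
for t in("cartridge_grip","cartridge_bar","cartridge_center","hook_seat"):
    for n,p in P.items():
        r=robot.spot_point(p,t)
        if r:
            L[t,n]=r[0]["location"];print(t,n,round(r[0]["p"],2),np.round(r[0]["location"],1),atz(p,r[0]["location"]))
    for a,b in(("side","wrist"),("side","top")):
        if(t,a)in L and(t,b)in L:print("  ",a,b,*tri(P[a],L[t,a],P[b],L[t,b]))
plan([.497,.2825,.33],-.022)
o=robot.get_obs()["ee_pos"]
for n in("side","wrist"):
    c=cloud(P[n]);hsv=cv2.cvtColor(P[n]["image"],cv2.COLOR_BGR2HSV).astype(int);ok=P[n]["z_map"]>0
    m=ok&(abs(c[...,0]-o[0])<.02)&(abs(c[...,1]-o[1])<.05)&(c[...,2]<o[2]-.02)&(c[...,2]>o[2]-.06)&(hsv[...,1]<70)
    q=c[m]
    if len(q)>5:print(n,"bail",len(q),q.mean(0),q.min(0),q.max(0),np.polyfit(q[:,1]-o[1],q[:,0],1))
cv2.imwrite(f"pics/{sys.argv[1]}.png",np.hstack([cv2.resize(P["side"]["image"][120:240,150:270],(400,400),interpolation=2),cv2.resize(P["wrist"]["image"][0:400,80:480],(400,400))]))
E
python3 near.py n1
```

```text
cartridge_grip side 0.43 [174.5 143.1] [0.4129 0.2733 0.3461]
cartridge_grip wrist 0.63 [283.2 274.3] [0.4301 0.2838 0.3559]
   side wrist [0.4195 0.2849 0.3386] 0.0032340912479036366
cartridge_bar side 0.72 [176.5 153.3] [0.4201 0.2885 0.3026]
cartridge_bar wrist 0.66 [277.5 246.3] [0.4304 0.2866 0.3268]
cartridge_bar top 0.48 [195.8 260.4] [0.4399 0.2067 0.7241]
   side wrist [0.4202 0.2876 0.3028] 0.0010414354753544844
   side top [0.4201 0.2799 0.3063] 0.007106253152051355
cartridge_center side 0.81 [180.5 182.3] [0.402  0.2562 0.2205]
cartridge_center wrist 0.25 [283.9 121.4] [0.4921 0.2818 0.2534]
cartridge_center top 0.62 [198.4 258.7] [0.4431 0.205  0.6956]
   side wrist [0.4595 0.2957 0.1842] 0.07423075303658226
   side top [0.4212 0.2898 0.1954] 0.008692448903267638
hook_seat side 0.49 [198.2 161.6] [0.6385 0.5879 0.0544]
hook_seat wrist 0.88 [280.3 112. ] [0.4983 0.2842 0.2544]
hook_seat top 0.59 [195.9 239.3] [0.497  0.3295 0.0081]
   side wrist [0.4936 0.2866 0.2473] 0.011184699273613988
   side top [0.4929 0.2906 0.2447] 0.006363975487457202
pos [0.4208 0.2834 0.3303] rot [ 3.1415  0.0001 -0.0221] F [ 0.3978 -0.0039 -6.7769] open 0.22892132677531238 t 14.8
shift [76.1865 -0.8289  0.269 ] twist -0.00012934730650471238
side bail 76 [0.4199 0.2766 0.2928] [0.4158 0.2472 0.2703] [0.4266 0.3144 0.307 ] [0.0127 0.42  ]
wrist bail 1244 [0.4227 0.2843 0.2982] [0.4162 0.2503 0.2707] [0.4256 0.3176 0.3071] [0.0234 0.4226]
```

View pics/n1.png

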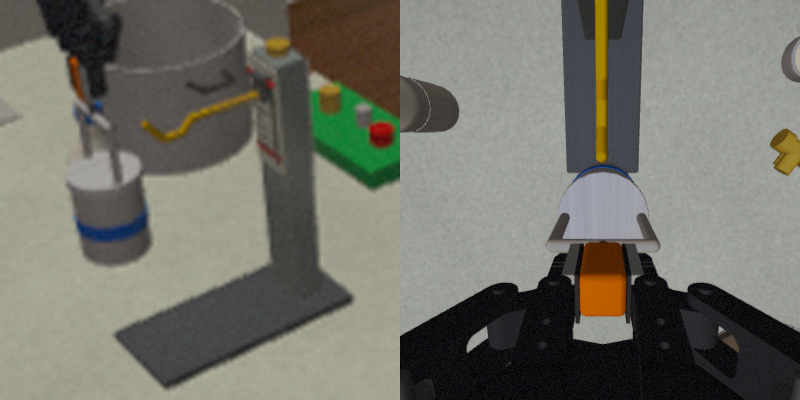

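In the side crop the cartridge hangs at (105,205) with the hook tip at (145,125). In the wrist crop the hook tip at (601,157) lines up with the bar's middle at (602,243). I'll lower 14 mm so tip and lid both have clearance, then advance.

Request:
arm_command:
  xyz:
    - [0, 0, 5]
    - [0, 0, 6]
    - [0, 0, 3]
    - [5, 0, 0]
    - [10, 0, 0]
  twist:
    - [0, 0, 0]
    - [0, 0, 0]
    - [0, 0, 0]
    - [0, 0, 0]
    - [0, 0, 0]
  claw: [10, 10, 10, 10, 10]

```text
t: 15.42
ee_pos: [0.4363, 0.2831, 0.3165]
eef_rot: [-3.141, -0.0, -0.022]
force: [2.6, 1.0, -6.9]
opening: 0.225
grasp_force: 60.4
```

Request:
arm_command:
  xyz:
    - [10, 0, 0]
    - [10, 0, 0]
    - [8, 0, 0]
    - [6, 0, 0]
    - [3, 0, 0]
  twist:
    - [0, 0, 0]
    - [0, 0, 0]
    - [0, 0, 0]
    - [0, 0, 0]
    - [0, 0, 0]
  claw: [10, 10, 10, 10, 10]

```text
t: 16.05
ee_pos: [0.4731, 0.2822, 0.3162]
eef_rot: [3.142, 0.0, -0.022]
force: [-0.5, 0.4, -7.1]
opening: 0.227
grasp_force: 60.4
```

Request:
arm_command:
  xyz:
    - [5, 0, 0]
    - [8, 0, 0]
    - [6, 0, 0]
    - [4, 0, 0]
    - [0, 0, 0]
  twist:
    - [0, 0, 0]
    - [0, 0, 0]
    - [0, 0, 0]
    - [0, 0, 0]
    - [0, 0, 0]
  claw: [10, 10, 10, 10, 10]

```text
t: 16.68
ee_pos: [0.4961, 0.2817, 0.3162]
eef_rot: [3.142, 0.0, -0.022]
force: [-0.2, -0.8, -6.3]
opening: 0.223
grasp_force: 60.4
```

```bash
python3 near.py n2
```

```text
cartridge_grip side 0.57 [196.9 138.3] [0.4862 0.2705 0.3386]
cartridge_grip wrist 0.65 [285.1 273.5] [0.5053 0.2815 0.3417]
   side wrist [0.4959 0.2834 0.3291] 0.006201629142206125
cartridge_bar side 0.9 [198.9 149.7] [0.495  0.2853 0.2897]
cartridge_bar wrist 0.77 [281.4 244.9] [0.5055 0.2831 0.3115]
cartridge_bar top 0.67 [270.  172.9] [0.7652 0.0265 0.0311]
   side wrist [0.4956 0.2841 0.2896] 0.0023202198546381884
   side top [0.5646 0.0826 0.397 ] 0.31157413012760415
cartridge_center side 0.69 [203.  178.9] [0.4789 0.2538 0.2021]
cartridge_center wrist 0.27 [280.5 247.2] [0.5054 0.2836 0.3142]
cartridge_center top 0.43 [198.1 238.6] [0.4945 0.1996 0.7346]
   side wrist [0.4724 0.2753 0.1992] 0.03359196281264007
   side top [0.4987 0.2928 0.1743] 0.00021244962877575976
hook_seat side 0.67 [200.8 160.8] [0.5058 0.3041 0.2366]
pos [0.4958 0.2817 0.3163] rot [ 3.1416  0.     -0.0222] F [-0.9443  0.5852 -6.6348] open 0.22423255381591223 t 17.425
shift [  1.1863  -0.8647 -13.7077] twist -0.00020608211776496077
side bail 69 [0.4947 0.2788 0.279 ] [0.4911 0.2429 0.2565] [0.5005 0.3144 0.2935] [0.0263 0.4948]
wrist bail 1248 [0.4976 0.2825 0.2839] [0.4909 0.2493 0.2564] [0.5006 0.3165 0.2925] [0.0253 0.4976]
```

View pics/n2.png

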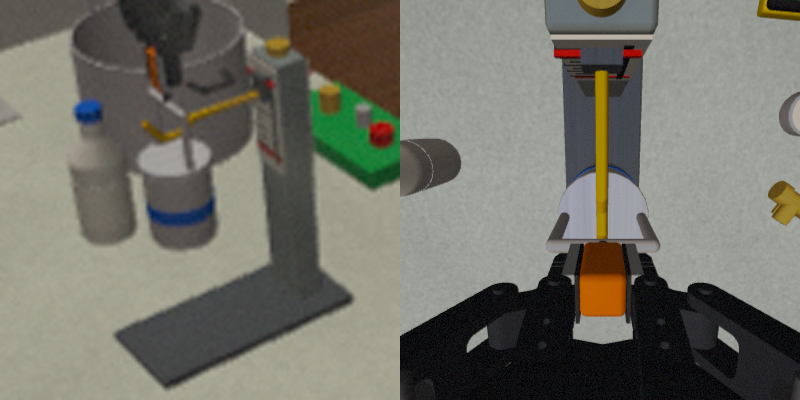

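The bar is over the seat: bar (0.4976, 0.2825, 0.288), with the hook wire passing beneath it at (601,235). Lowering to just above the seat, then slowly.

Request:
arm_command:
  xyz:
    - [0, 0, 5]
    - [0, 0, 6]
    - [0, 0, 6]
    - [0, 0, 4]
    - [0, 0, 2]
  twist:
    - [0, 0, 0]
    - [0, 0, 0]
    - [0, 0, 0]
    - [0, 0, 0]
    - [0, 0, 0]
  claw: [10, 10, 10, 10, 10]

```text
t: 18.05
ee_pos: [0.4957, 0.2816, 0.2929]
eef_rot: [3.141, 0.0, -0.022]
force: [-0.3, 0.1, -6.7]
opening: 0.228
grasp_force: 60.4
```

Request:
arm_command:
  xyz:
    - [0, 0, 2]
    - [0, 0, 2]
    - [0, 0, 2]
    - [0, 0, 2]
    - [0, 0, 2]
  twist:
    - [0, 0, 0]
    - [0, 0, 0]
    - [0, 0, 0]
    - [0, 0, 0]
    - [0, 0, 0]
  claw: [10, 10, 10, 10, 10]

```text
t: 18.68
ee_pos: [0.4959, 0.2817, 0.2832]
eef_rot: [-3.142, -0.0, -0.022]
force: [1.2, 0.3, -6.6]
opening: 0.228
grasp_force: 60.4
```

Request:
arm_command:
  xyz:
    - [0, 0, 2]
    - [0, 0, 2]
    - [0, 0, 2]
    - [0, 0, 2]
    - [0, 0, 2]
  twist:
    - [0, 0, 0]
    - [0, 0, 0]
    - [0, 0, 0]
    - [0, 0, 0]
    - [0, 0, 0]
  claw: [10, 10, 10, 10, 10]

```text
t: 19.3
ee_pos: [0.4959, 0.2817, 0.2732]
eef_rot: [-3.142, -0.0, -0.022]
force: [0.7, -0.2, -4.4]
opening: 0.224
grasp_force: 60.5
```

Request:
arm_command:
  xyz:
    - [0, 0, 2]
    - [0, 0, 2]
    - [0, 0, 2]
    - [0, 0, 2]
    - [0, 0, 2]
  twist:
    - [0, 0, 0]
    - [0, 0, 0]
    - [0, 0, 0]
    - [0, 0, 0]
    - [0, 0, 0]
  claw: [10, 10, 10, 10, 10]

```text
t: 19.92
ee_pos: [0.4958, 0.2817, 0.2632]
eef_rot: [-3.142, -0.0, -0.022]
force: [0.2, -0.8, -3.4]
opening: 0.226
grasp_force: 60.6
```

```bash
python3 near.py n3
```

```text
cartridge_grip side 0.36 [199.5 153.8] [0.4862 0.2678 0.2857]
cartridge_grip wrist 0.66 [281.6 273.1] [0.5052 0.283  0.288 ]
   side wrist [0.4964 0.2843 0.2741] 0.003619112648620183
cartridge_bar side 0.64 [202.5 165.7] [0.4966 0.2789 0.2332]
cartridge_bar wrist 0.55 [278.  246.5] [0.5052 0.2849 0.2593]
cartridge_bar top 0.54 [201.8 236.5] [0.5005 0.2022 0.66  ]
   side wrist [0.4963 0.2839 0.2318] 0.005541108735393164
   side top [0.5003 0.2727 0.2348] 0.01232749247090652
cartridge_center side 0.78 [203.9 194.4] [0.4752 0.2557 0.1414]
cartridge_center top 0.55 [202.7 239.8] [0.4918 0.1994 0.6628]
   side top [0.4926 0.2857 0.1174] 0.004022329438555794
hook_seat side 0.42 [202.3 166.2] [0.4954 0.2785 0.2319]
hook_seat wrist 0.68 [280.9 241.6] [0.5056 0.2835 0.2537]
   side wrist [0.4968 0.2832 0.2294] 0.0018950488729593423
pos [0.4958 0.2817 0.2633] rot [-3.1416 -0.     -0.0222] F [-0.3704  0.0985 -2.9726] open 0.22446417151696926 t 20.675
shift [  1.1656  -0.8386 -66.6804] twist -0.00016931333252134806
side bail 59 [0.4947 0.2712 0.2287] [0.4895 0.2445 0.204 ] [0.4998 0.3144 0.2431] [0.0306 0.495 ]
wrist bail 1257 [0.4976 0.283  0.2309] [0.4913 0.2494 0.2033] [0.5091 0.3167 0.2395] [0.0224 0.4976]
```

View pics/n3.png

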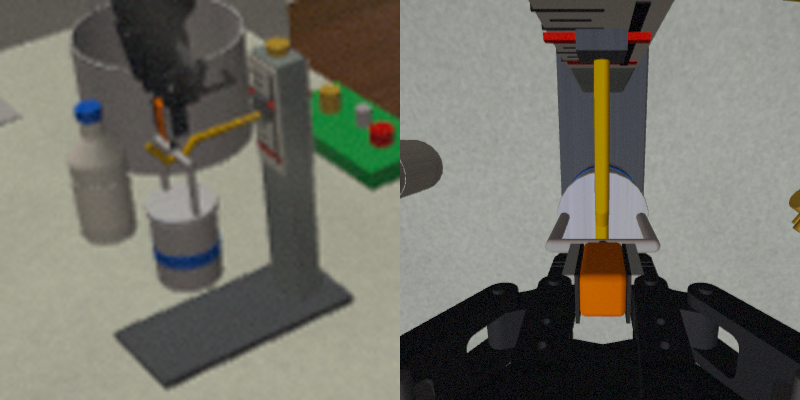

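The spring now takes about half the load, with the bar seated in the hook at (175,150) and the pointer moving down. Continuing slowly.

Request:
arm_command:
  xyz:
    - [0, 0, 2]
    - [0, 0, 2]
    - [0, 0, 2]
    - [0, 0, 2]
    - [0, 0, 2]
  twist:
    - [0, 0, 0]
    - [0, 0, 0]
    - [0, 0, 0]
    - [0, 0, 0]
    - [0, 0, 0]
  claw: [10, 10, 10, 10, 10]

```text
t: 21.3
ee_pos: [0.4958, 0.2817, 0.2532]
eef_rot: [3.142, -0.0, -0.022]
force: [0.6, 0.6, -2.3]
opening: 0.224
grasp_force: 60.8
```

Request:
arm_command:
  xyz:
    - [0, 0, 2]
    - [0, 0, 2]
    - [0, 0, 2]
    - [0, 0, 0]
    - [0, 0, 0]
  twist:
    - [0, 0, 0]
    - [0, 0, 0]
    - [0, 0, 0]
    - [0, 0, 0]
    - [0, 0, 0]
  claw: [10, 10, 10, 10, 10]

```text
t: 21.92
ee_pos: [0.4958, 0.2817, 0.2474]
eef_rot: [-3.142, -0.0, -0.022]
force: [0.0, -0.4, -1.7]
opening: 0.223
grasp_force: 60.9
```

```bash
cat > load.py <<'E'
from h import *
F=[];B=[];H=[]
for i in range(10):
    p=robot.get_image("wrist");o=robot.get_obs();F.append(o["force"][2]);e=o["ee_pos"]
    c=cloud(p);hsv=cv2.cvtColor(p["image"],cv2.COLOR_BGR2HSV).astype(int)
    m=(p["z_map"]>0)&(abs(c[...,0]-e[0])<.012)&(abs(abs(c[...,1]-e[1])-.022)<.008)&(abs(c[...,2]-e[2]+.025)<.02)&(hsv[...,1]<70)
    B.append(np.percentile(c[m][:,2],80)-e[2] if m.sum()>5 else np.nan)
    m=(p["z_map"]>0)&(abs(c[...,0]-.56)<.02)&(abs(c[...,1]-.282)<.006)&(c[...,2]>.14)&(hsv[...,1]>110)
    H.append(np.median(c[m][:,2]) if m.sum()>3 else np.nan)
print("Fz",np.mean(F),np.std(F),"bar-TCP",np.nanmean(B),"hook wire z",np.nanmean(H),"TCP z",e[2],"t",o["t"])
E
python3 load.py
```

```text
Fz -1.5734067068081328 0.35412969101956293 bar-TCP -0.025442174285105423 hook wire z 0.22595585418160363 TCP z 0.24734162314400587 t 22.425
```

Request:
arm_command:
  xyz:
    - [0, 0, 2]
    - [0, 0, 2]
    - [0, 0, 2]
    - [0, 0, 1]
    - [0, 0, 0]
  twist:
    - [0, 0, 0]
    - [0, 0, 0]
    - [0, 0, 0]
    - [0, 0, 0]
    - [0, 0, 0]
  claw: [10, 10, 10, 10, 10]

```text
t: 23.05
ee_pos: [0.4958, 0.2817, 0.2402]
eef_rot: [3.142, 0.0, -0.022]
force: [-0.4, 0.6, 0.3]
opening: 0.222
grasp_force: 61.0
```

```bash
python3 load.py
```

```text
Fz -0.9794581230849152 0.5668186988126432 bar-TCP -0.025467214473667277 hook wire z 0.21900070725663948 TCP z 0.2403478849779983 t 23.55
```

Request:
arm_command:
  xyz:
    - [0, 0, 1]
    - [0, 0, 1]
    - [0, 0, 1]
    - [0, 0, 0]
    - [0, 0, 0]
  twist:
    - [0, 0, 0]
    - [0, 0, 0]
    - [0, 0, 0]
    - [0, 0, 0]
    - [0, 0, 0]
  claw: [10, 10, 10, 10, 10]

```text
t: 24.18
ee_pos: [0.4958, 0.2817, 0.2373]
eef_rot: [3.142, 0.0, -0.022]
force: [-0.2, 1.1, 0.2]
opening: 0.223
grasp_force: 61.1
```

```bash
python3 load.py
```

```text
Fz -0.6083335588076657 0.4186346921878644 bar-TCP -0.025427096872177334 hook wire z 0.21601125160465506 TCP z 0.23730435842286515 t 24.675
```

The bar-to-TCP offset is still constant, so the hand still carries some load. Two millimetres per step now.

Request:
arm_command:
  xyz:
    - [0, 0, 1]
    - [0, 0, 1]
    - [0, 0, 0]
    - [0, 0, 0]
    - [0, 0, 0]
  twist:
    - [0, 0, 0]
    - [0, 0, 0]
    - [0, 0, 0]
    - [0, 0, 0]
    - [0, 0, 0]
  claw: [10, 10, 10, 10, 10]

```text
t: 25.3
ee_pos: [0.4958, 0.2817, 0.2353]
eef_rot: [-3.142, -0.0, -0.022]
force: [-0.2, 0.4, 0.0]
opening: 0.226
grasp_force: 61.1
```

```bash
python3 load.py
```

```text
Fz 0.1490455785829631 0.3278737503865297 bar-TCP -0.023819315196049913 hook wire z 0.2156074464381879 TCP z 0.23529172023857975 t 25.8
```

Request:
arm_command:
  xyz:
    - [0, 0, 1]
    - [0, 0, 1]
    - [0, 0, 0]
    - [0, 0, 0]
    - [0, 0, 0]
  twist:
    - [0, 0, 0]
    - [0, 0, 0]
    - [0, 0, 0]
    - [0, 0, 0]
    - [0, 0, 0]
  claw: [10, 10, 10, 10, 10]

```text
t: 26.42
ee_pos: [0.4958, 0.2817, 0.2333]
eef_rot: [3.142, -0.0, -0.022]
force: [0.2, -0.4, -0.8]
opening: 0.228
grasp_force: 61.1
```

```bash
python3 load.py
```

```text
Fz -0.23754230979931013 0.4409133647186334 bar-TCP -0.021856400291746497 hook wire z 0.21560322528356726 TCP z 0.2332986493415587 t 26.925
```

The hook stopped at about 51 mm and the grip is inside its free play, so the scale carries everything. Releasing gently.

Request:
arm_command:
  xyz:
    - [0, 0, -0.5]
    - [0, 0, 0]
    - [0, 0, 0]
    - [0, 0, 0]
    - [0, 0, 0]
  twist:
    - [0, 0, 0]
    - [0, 0, 0]
    - [0, 0, 0]
    - [0, 0, 0]
    - [0, 0, 0]
  claw: [10, 22, 25, 30, 36]

```text
t: 27.55
ee_pos: [0.4958, 0.2817, 0.2338]
eef_rot: [3.142, 0.0, -0.022]
force: [0.4, -0.4, 0.4]
opening: 0.419
grasp_force: 0.0
```

Request:
arm_command:
  xyz:
    - [0, 0, 0]
    - [0, 0, 0]
    - [0, 0, 0]
    - [0, 0, 0]
    - [0, 0, 0]
  twist:
    - [0, 0, 0]
    - [0, 0, 0]
    - [0, 0, 0]
    - [0, 0, 0]
    - [0, 0, 0]
  claw: [45, 50, 50, 50, 50]

```text
t: 28.18
ee_pos: [0.4958, 0.2817, 0.2338]
eef_rot: [3.142, 0.0, -0.022]
force: [-0.0, 0.4, 0.0]
opening: 0.585
grasp_force: 0.0
```

```bash
python3 load.py
python3 - <<'E'
from h import *
p=robot.get_image("wrist");cv2.imwrite("pics/r.png",p["image"][100:420,80:480])
E
```

```text
Fz -0.2151162633275665 0.29795008781620375 bar-TCP -0.02448325769537424 hook wire z 0.213337826153355 TCP z 0.23379338310935877 t 28.675
```

View pics/r.png

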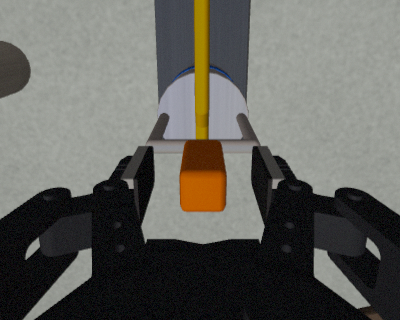

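The fingers at (140,190) and (265,190) stand clear of the grip at (203,175), and the hook took just the grip's own weight, 2.3 mm more. Withdrawing upward.

Request:
arm_command:
  xyz:
    - [0, 0, -8]
    - [0, 0, -15]
    - [0, 0, -25]
    - [0, 0, -35]
    - [0, 0, -40]
  twist:
    - [0, 0, 0]
    - [0, 0, 0]
    - [0, 0, 0]
    - [0, 0, 0]
    - [0, 0, 0]
  claw: [50, 50, 50, 50, 50]

```text
t: 29.35
ee_pos: [0.4956, 0.2816, 0.3589]
eef_rot: [-3.142, -0.0, -0.022]
force: [0.8, 0.6, -0.0]
opening: 0.589
grasp_force: 0.0
```

Request:
arm_command:
  xyz:
    - [0, 0, -20]
    - [0, 0, -10]
    - [0, 0, 0]
    - [0, 0, 0]
    - [0, 0, 0]
  twist:
    - [0, 0, 0]
    - [0, 0, 0]
    - [0, 0, 0]
    - [0, 0, 0]
    - [0, 0, 0]
  claw: [50, 50, 50, 50, 50]

```text
t: 29.98
ee_pos: [0.4955, 0.2815, 0.3859]
eef_rot: [3.141, 0.001, -0.022]
force: [0.4, -1.2, 0.2]
opening: 0.586
grasp_force: 0.0
```

Run:
```python
from h import *
np.set_printoptions(precision=4,suppress=True)
for i in range(3):
    p=robot.get_image("wrist");r=robot.spot_point(p,"cartridge_grip");print([(k["p"],k["location"],atz(p,k["location"])) for k in r[:1]])
s=robot.get_image("side");cv2.imwrite("pics/f.png",np.hstack([cv2.resize(s["image"][120:240,150:270],(400,400)),cv2.resize(p["image"][:400,80:480],(400,400))]))
print(robot.get_obs()["t"])
```

```text
[(0.97, [281.5, 201.0], array([0.4984, 0.2835, 0.259 ]))]
[(0.9, [281.0, 200.4], array([0.499 , 0.284 , 0.2584]))]
[(0.62, [283.1, 201.0], array([0.4985, 0.2822, 0.2586]))]
30.325
```

View pics/f.png

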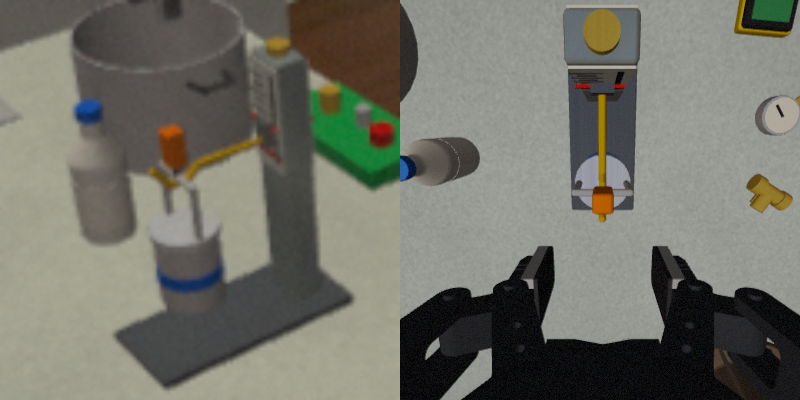

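The cartridge hangs upright and still in the hook at (175,175), and the gripper is clear of it. Handing in.

```bash
python3 -c "
from station import robot
print(robot.finish_job())"
```

```text
the job is handed in; nothing more can be done
None
```

The cartridge hangs upright and still in the scale's hook at about 53 mm of pull (roughly 6.9 N), well short of the red end mark; it was eased on slowly, released only once the scale carried it all, and the job is handed in (no verdict came back).

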